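# Lock the spice chest's drawer with its spring pin

## Robot

A 6-joint arm with a two-finger parallel gripper is mounted at the origin on a cart in front of the work surface, level with it; the furniture and walls round the work are solid. World frame = base frame: x ahead of the robot, y to its left, z up, the work surface at z = 0. Lengths are in mm, angles in rad, forces in N, time in s.
With the tool pointing down it reaches from about 275 to 750 mm from the base axis. Payload 10.2 kg.
Tool frame: the origin (TCP) lies at the centre of the arm's flange, where the gripper is bolted on; the fingertips stand 173 mm ahead of it and the grasp point (between the pads) lies 155 mm ahead of it; z points along the fingers, y is the line along which they close (so a half turn about z gives the same grasp; the last joint's range is limited). The gripper opens to 85 mm and grips with 20 to 120 N. Pads are 22 mm wide; open, the fingers measure 114 mm over their backs; the gripper's body (76 mm by 85 mm) begins 54 mm behind the grasp point. The pads swing forward as they close: fully open they stand 13 mm farther back than shut.
Start: joints at [1.117, 0.313, 1.498, -0, 1.331, -0.223], TCP at [120.11, 511.083, 404.694] pointing down, gripper open.
Joint ranges: [-2.94, 2.94], [-0.97, 2.17], [0.19, 2.56], [-1.23, 4.37], [0.02, 3.11], [-2.88, 2.88]. Speed limits (rad/s): [2.39, 2.39, 3.01, 3.14, 3.14, 3.14].

## Interface

Orientations are given as a unit quaternion [w, x, y, z].
In Python, from rig import status, capture, camera_info, ticket gives the robot as it stands.
- The arm moves only by the shell command python3 -m crank 'ROWS' [FORCE]. ROWS is JSON, a list of rows, each a list of 7 numbers: the shift along the tool's x, y, z as a fraction of full scale, then the turn, a rotation vector about the tool's x, y, z as a fraction of full scale, then the closure, from 0 (fully open) to 1 (shut). A call has 1 to 12 rows; each row is the pose to reach, as a shift and turn from the pose commanded when the call began, along the tool's axes at that moment; what a row does not reach only later rows make up. Full scale, the value 1, is 0.1 m for a shift and 45 degrees for a turn. A row lasts 1/10 s, in which the tool goes at most 50 mm and 8.59 degrees, less where a joint would pass 70% of its speed; a pose out of reach is approached as far as the arm can. A call with a number of a shift or a turn outside -1 to 1 is refused whole. A call with a gripper value outside its range is refused whole. The fingers move at their own pace and stop on an object; FORCE is the grip in N (left out, the last holds). Time passes only in rows, so rows that repeat a pose let the fingers close. It gives the time, the measured TCP pose, the force, the opening and the grip force at its end, in the units of the state.
- status.sense(): the state, without advancing time (a new reading comes with each control period).
- capture(name): name is "side" or "top" or "wrist"; returns (picture, depth): 420x560x3 uint8, red, green, blue; 420x560 float32, mm along the optical axis (not along the pixel's ray), 0 where there is no reading.
- camera_info(name): a dict with "K" (3x3 intrinsics, pixels), "camera_from_world" (4x4, takes a point from world to camera coordinates). Camera axes: x right, y up, looking along -z (the intrinsics and any distortion apply to the point x, -y, -z); pixel columns grow to the right and rows downward; lengths in mm; the calibration is good to about 2 mm. A picture is of the moment at which its call begins: read the wrist's pose just before it. camera_info takes no time and is no camera call; for the wrist camera it gives the pose at the moment of the call.
- ticket.finish_job(): hands the job in; it is judged then, once.
The state is a dict: "time_s": time; "joints": joint angles; "dq": joint speeds; "tau": joint torques, N m; "eef_pos": TCP position; "ee_rot": TCP orientation; "force": force on the tool from outside, world axes, zero at the start; "wrist_torque": the same for the moment, N m; "grip_width": opening from 0.0 (shut) to 1.0 (fully open); "grip_force": force on a finger pad.
Only numpy, scipy, OpenCV 4.12 (cv2) and the standard library are available. Lean on these libraries where they do the work, as an engineer would, in place of code of your own. Each camera call takes 0.05 s, during which the arm holds its last target. There are 200 camera calls.

## Task

The spice chest's drawer stands part open and its sprung T-handled pin has dropped in behind the drawer rail, so it will not shut. Pull the pin out, give it a quarter turn and let it settle in its rest notch so that it stays out by itself, push the drawer fully home, then turn the pin back so that it springs all the way in and locks the drawer. Last, give the drawer pull a firm tug to check that the pin holds it (press it home again if it gives), and leave the things standing on and beside the chest where they are.

Things in the scene. Friction and masses are not known exactly. Their poses are not given: they have to be found in the camera images.
- chest: Fixed wooden chest, 240 wide (y) x 195 deep x 165 mm high, on a board over the burners. Origin: underside, mid width, 105 mm behind its front face; x to its back, y to its left seen from the front, z up. Front bevelled: from the front edge (88 mm high) a slope rises backwards at 30 degrees to horizontal, up to the flat top. The pin stands square to it, 50 mm left of mid width
- drawer: The chest's drawer: wooden front 240 wide x 74 mm high (12 to 86 mm over the chest's underside), 12 mm thick in front of the carcass. Axes as the chest; its origin is the chest's origin when the drawer is home. Inside, 50 mm left of mid width, a steel rail with the pin's lock hole runs along its top
- drawer_pull (a point): Grip point on the drawer's pull: an upright round steel bar, 12 mm thick, 39 mm clear in front of the drawer front at mid width; the point lies on the bar's axis, 60 mm over the chest's underside (bar from 24 to 76 mm). Axes as the chest
- drawer_slide (a joint): How far the drawer is open, m: 0 fully home on its stop, grows as it comes out along the chest's -x; starts 0.054 to 0.074; about 1 N of friction. With the pin in behind the rail it cannot go below about 0.05. Locked, it has about 6 mm of play: it can be drawn to about 0.006 and no further
- pin: Steel spring pin with a T handle. z points out along the pin's axis, leaning 30 degrees from the vertical towards the chest's front (chest frame: -0.5, 0, 0.866); x lies along the T bar. Origin on the axis, on the slope's surface when the pin is in
- pin_grip (a point): Middle of the T bar, 70 mm out along the axis from the pin's origin; the bar is round, 66 mm long, 14 mm thick, along the pin's x. With the pin in it lies up and down the slope, its middle 31 mm above the rim of the 36 mm square cam block below it. Axes as the pin
- pin_slide (a joint): How far the pin is pulled out, m: 0 fully in, at most 0.040. Spring 4.5 N at 0, 11 N at the end. Its cross dog lies in a deep slot of the cam block: it must be out more than 0.029 to turn; parked in the 4 mm deep rest notch it reads about 0.025. Released it drops in behind the open drawer's rail, or into the lock hole when the drawer is home (under 0.005)
- pin_turn (a joint): Turn of the pin about its z, rad: 0 in the deep slot (bar up and down the slope), +1.57 or -1.57 in the rest notch (bar level across the chest), either will do; the notch has about 0.2 of play. To turn it back out of the notch first lift it more than 4 mm
- spice_jar_b: Glass spice jar, 46 mm thick, 97 mm high, standing on the chest's flat top; origin under its middle
- olive_jar: Jar, 70 mm thick, 86 mm high, beside the chest; origin under its middle
- mug: Teal mug, 83 mm thick plus handle, 94 mm high, beside the chest; origin under its middle
- soda_can: Can, 53 mm thick, 134 mm high, beside the chest's front; origin under its middle

How it is judged:
By the outcome, as a careful person would: the job done as asked, in the order asked, and still so for the second after the job is handed in, with the robot touching nothing.
It also fails if it takes over 72 s, if anything falls off the work surface, if the arm or the gripper's body presses on something with over 40 N, if the wrist force passes 120 N, or if a joint passes its speed limit or range.

## Working session

There is one attempt and no reset: what is moved stays moved. The work goes in short steps, Python scripts to look and compute and a shell command to move; the robot and the scene stay as the last step left them, time stands still between calls to the robot, and variables do not carry over. Pictures are saved under pics/ and viewed, at most 10 in all, crops included, and the job is handed in when it is done.

```bash
mkdir -p pics; ls; python3 - <<'E'
from rig import status,capture,camera_info
import cv2,numpy as np
print(status.sense())
a=[]
for n in("side","top"):
    p,d=capture(n); np.savez(f'{n}0.npz',p=p,d=d); cv2.imwrite(f'pics/{n}0.png',p[:,:,::-1]); print(n,camera_info(n))
E
```

```text
pics
{'time_s': 0.0, 'joints': array([ 1.11661919e+00,  3.13452495e-01,  1.49843264e+00, -1.06747554e-05,
        1.33103442e+00, -2.23395101e-01]), 'dq': array([-0.00104789,  0.00040378, -0.00040708, -0.0026274 , -0.00047591,
       -0.00019952]), 'tau': array([ 1.23557766e-03, -4.12262893e+01, -2.59748483e+01, -1.58913313e-04,
        4.10965935e-03,  1.10784998e-05]), 'eef_pos': array([120.08028514, 511.04220394, 404.13533193]), 'ee_rot': array([-2.15604024e-04,  1.15133826e-01,  9.93349768e-01, -6.27463281e-04]), 'force': array([ 1.0103809 , -0.01433037, -0.15045388]), 'wrist_torque': array([0.01650526, 0.02546051, 0.01150247]), 'grip_force': 0.0, 'grip_width': 0.9978428875009633}
side {'K': array([[423.46149439,   0.        , 279.30613103],
       [  0.        , 423.46149439, 205.73519336],
       [  0.        ,   0.        ,   1.        ]]), 'camera_from_world': array([[-9.72364591e-01, -2.32293609e-01, -2.33833437e-02,
         6.13493211e+02],
       [ 9.97088157e-02, -5.03750398e-01,  8.58075572e-01,
        -2.54280406e+02],
       [-2.11104840e-01,  8.32030778e-01,  5.12990771e-01,
        -8.82372994e+02],
       [ 0.00000000e+00,  0.00000000e+00,  0.00000000e+00,
         1.00000000e+00]])}
top {'K': array([[392.31034304,   0.        , 278.65192343],
       [  0.        , 392.31034304, 208.39224222],
       [  0.        ,   0.        ,   1.        ]]), 'camera_from_world': array([[-3.61525472e-01, -9.32350719e-01, -4.63355467e-03,
         1.59485003e+02],
       [ 7.80643906e-01, -3.05409961e-01,  5.45270436e-01,
        -6.37059075e+02],
       [-5.09798417e-01,  1.93511996e-01,  8.38247387e-01,
        -6.85032787e+02],
       [ 0.00000000e+00,  0.00000000e+00,  0.00000000e+00,
         1.00000000e+00]])}
```

View pics/side0.png

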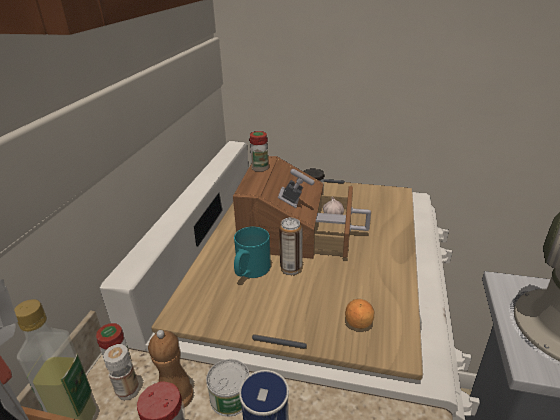

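View pics/top0.png

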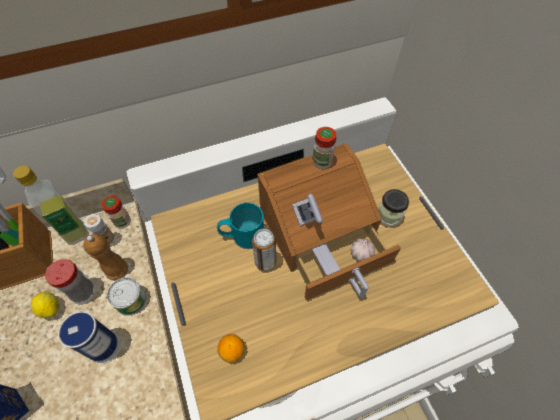

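The side view shows the T bar at about (300,180), the pull at (362,220), the can at (290,245) and the mug at (252,252). In the top view the T bar is at (313,208), the pull at (359,283), and the drawer front's top edge runs (307,293)–(398,253). I'll zoom in on both.

```bash
cat > h.py <<'E'
import numpy as np,cv2
from rig import camera_info
def pts(n,d):
    """world points (H,W,3) from depth"""
    c=camera_info(n);K=c['K'];T=np.linalg.inv(c['camera_from_world'])
    v,u=np.mgrid[:d.shape[0],:d.shape[1]]
    P=np.stack([(u-K[0,2])/K[0,0]*d,-(v-K[1,2])/K[1,1]*d,-d],-1)
    return P@T[:3,:3].T+T[:3,3]
def proj(n,P):
    c=camera_info(n);T=c['camera_from_world'];q=np.atleast_2d(P)@T[:3,:3].T+T[:3,3]
    q=q*[1,-1,-1];q=q@c['K'].T;return q[:,:2]/q[:,2:]
E
python3 - <<'E'
import numpy as np,cv2
from h import *
S={n:np.load(n+'0.npz') for n in('side','top')}
a=S['side']['p'][145:265,230:380];b=S['top']['p'][150:310,250:410]
o=np.hstack([cv2.resize(a,(500,400),interpolation=2),cv2.resize(b,(300*4//3,400),interpolation=2)])[:,:,::-1]
o=cv2.resize(o,(800,int(400*800/o.shape[1])))
cv2.imwrite('pics/z.png',o);print(o.shape)
for n,l in(('side',[(301,178),(362,220),(348,190),(350,245),(270,175),(330,170),(290,228),(252,235),(260,150),(390,250),(300,215)]),('top',[(313,208),(359,283),(310,290),(396,253),(290,210),(340,215),(265,238),(246,215),(395,200),(325,135),(320,165),(350,160),(280,190),(200,280),(450,280)])):
    W=pts(n,S[n]['d'])
    for u,v in l: print(n,u,v,W[v,u].round())
E
```

```text
(355, 800, 3)
side 301 178 [ 606. -142.  220.]
side 362 220 [ 457. -282.   31.]
side 348 190 [ 503. -296.  115.]
side 350 245 [ 479. -155.   31.]
side 270 175 [ 698. -198.  192.]
side 330 170 [ 584. -552.   46.]
side 290 228 [606. -12. 162.]
side 252 235 [710. -57.  98.]
side 260 150 [ 725. -210.  255.]
side 390 250 [ 378. -157.   29.]
side 300 215 [ 601. -104.  139.]
top 313 208 [ 603. -142.  227.]
top 359 283 [ 478. -222.   30.]
top 310 290 [481. -90.  99.]
top 396 253 [ 494. -316.   93.]
top 290 210 [ 653. -111.  165.]
top 340 215 [ 612. -222.  139.]
top 265 238 [608. -33. 160.]
top 246 215 [738. -25.  67.]
top 395 200 [ 615. -378.  115.]
top 325 135 [ 730. -222.  292.]
top 320 165 [ 715. -211.  212.]
top 350 160 [ 716. -292.  193.]
top 280 190 [ 695. -103.  193.]
top 200 280 [626. 134.  27.]
top 450 280 [ 405. -431.   30.]
```

View pics/z.png

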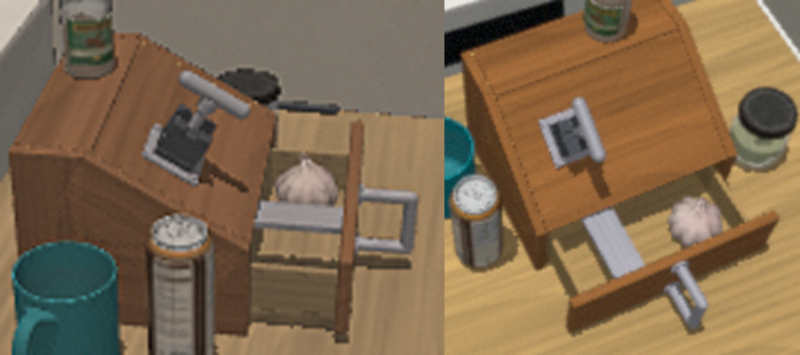

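The zoom shows the pin with its bar up and down the slope, the pull standing in front of the drawer with a vertical bar, the rail, and the can near the chest's left front. Next I'll fit the chest frame, pin and pull from depth.

```bash
cat > fit.py <<'E'
from h import *
def fit():
    S={n:np.load(n+'0.npz') for n in('side','top')}
    A=[];R=[]
    for n in S:
        W=pts(n,S[n]['d']);p=S[n]['p'].astype(int)
        br=(p[...,0]>p[...,2]*1.5)&(p[...,0]-p[...,1]>25)
        m=(W[...,0]>440)&(W[...,0]<800)&(W[...,1]>-340)&(W[...,1]<-60)&(W[...,2]>22)&(W[...,2]<310)&(S[n]['d']>0)
        A.append((n,W[m],br[m],p[m]))
    return A
A=fit()
if __name__=='__main__':
    for n,W,br,p in A:
        # slope plane
        Q=W[br&(W[:,2]>128)&(W[:,2]<185)&(W[:,0]<690)&(W[:,0]>560)]
        for _ in range(6):
            c=Q.mean(0);nn=np.linalg.svd(Q-c,full_matrices=0)[2][2];nn*=np.sign(nn[2]);r=(Q-c)@nn
            Q=Q[abs(r)<max(2,2*np.median(abs(r)))]
        print(n,'slope n',nn.round(3),'c',c.round(1),len(Q),'tilt',np.degrees(np.arccos(nn[2])).round(2),'yaw',np.arctan2(-nn[1],-nn[0]).round(4),'rms',np.std(r).round(2))
        T=W[br&(W[:,2]>185)&(W[:,2]<200)&(W[:,0]<760)];print(' top z',np.median(T[:,2]).round(1))
        B=W[~br&(W[:,2]<40)];print(' board',np.median(B[:,2]).round(1))
        # drawer front: brown near x<520
        D=W[br&(W[:,0]<520)&(W[:,2]>50)&(W[:,2]<135)];print(' drawer',len(D),np.percentile(D,[1,50,99],axis=0).round(0).tolist())
        e=D[D[:,2]>np.percentile(D[:,2],60)];k=np.polyfit(e[:,1],e[:,0],1);print(' edge',k.round(3),np.arctan(-k[0]).round(4))
        g=(p.max(1)-p.min(1)<22)
        H=W[g&(W[:,2]>195)&(W[:,0]<680)];c=H.mean(0);s=np.linalg.svd(H-c,full_matrices=0)
        d=s[2][0];t=(H-c)@d;print(' Tbar',len(H),c.round(1),d.round(3),t.min().round(1),t.max().round(1))
        G=W[g&(W[:,0]<485)&(W[:,2]>45)&(W[:,2]<125)];print(' pull',len(G),np.percentile(G,[2,50,98],axis=0).round(1).tolist())
E
python3 fit.py
```

```text
side slope n [-0.494 -0.022  0.869] c [ 634.9 -184.2  155.9] 1094 tilt 29.64 yaw 0.044 rms 0.82
 top z 194.3
 board 30.1
 drawer 317 [[482.0, -319.0, 50.0], [491.0, -165.0, 115.0], [518.0, -83.0, 118.0]]
 edge [-4.80000e-02  4.82409e+02] 0.0476
 Tbar 217 [ 611.  -144.2  215.5] [-0.979 -0.03   0.201] -29.7 32.6
 pull 185 [[440.4, -208.1, 51.1], [457.2, -202.6, 85.0], [484.6, -196.2, 112.7]]
top slope n [-0.494 -0.023  0.869] c [ 636.3 -200.5  155.5] 3105 tilt 29.63 yaw 0.0467 rms 0.98
 top z 193.9
 board 29.7
 drawer 1156 [[481.0, -318.0, 53.0], [489.0, -182.0, 107.0], [516.0, -83.0, 118.0]]
 edge [-5.40000e-02  4.81145e+02] 0.0537
 Tbar 230 [ 607.5 -142.8  220.4] [-0.981 -0.191 -0.037] -30.8 32.8
 pull 216 [[440.8, -209.6, 53.3], [465.4, -201.2, 106.0], [484.8, -195.7, 113.8]]
```

```bash
cat > fit2.py <<'E'
from fit import *
from scipy.optimize import least_squares
psi=.047;c,s=np.cos(psi),np.sin(psi)
ex,ey,ez=np.array([c,s,0]),np.array([-s,c,0]),np.array([0,0,1.])
pz=-.5*ex+.866*ez; px=.866*ex+.5*ez
def circ(Q,a,b,r):
    U=np.c_[Q@a,Q@b]
    f=lambda p:np.hypot(U[:,0]-p[0],U[:,1]-p[1])-r
    return f
for n,W,br,p in A:
    g=(p.max(1)-p.min(1)<30)
    h=(W-[636,-200,155.5])@pz
    H=W[g&(h>60)&(h<82)&(W[:,0]<690)&(W[:,0]>540)]
    t=H@px
    # seed below the visible surface, away from the camera
    cam=np.linalg.inv(camera_info(n)['camera_from_world'])[:3,3];v=H.mean(0)-cam;v/=np.linalg.norm(v)
    q=H.mean(0)+5*v
    r=least_squares(circ(H,ey,pz,7),[q@ey,q@pz],loss='soft_l1')
    tm=(np.percentile(t,1)+np.percentile(t,99))/2
    print(n,'Tbar',len(H),'len',np.ptp(t).round(1),'mid',(tm*px+r.x[0]*ey+r.x[1]*pz).round(1),'rms',np.std(r.fun).round(2))
    G=W[g&(W[:,0]<458)&(W[:,0]>430)&(abs(W[:,1]+203)<25)&(W[:,2]>57)&(W[:,2]<101)]
    q=G.mean(0)+4*v
    r=least_squares(circ(G,ex,ey,6),[q@ex,q@ey],loss='soft_l1')
    print('  pull',len(G),(r.x[0]*ex+r.x[1]*ey).round(1),np.std(r.fun).round(2), 'xmin',G[:,0].min())
E
python3 fit2.py
```

```text
side Tbar 151 len 64.6 mid [ 605.9 -149.3  220.7] rms 1.7
  pull 52 [ 443.2 -208.3    0. ] 2.52 xmin 440.10333432824876
top Tbar 197 len 63.9 mid [ 605.7 -146.3  220.5] rms 1.3
  pull 31 [ 447.3 -203.3    0. ] 2.04 xmin 440.2288721883193
```

```bash
cat > rel.py <<'E'
import sys,numpy as np
from scipy.spatial.transform import Rotation as R
from rig import status
psi=.047;c,s=np.cos(psi),np.sin(psi)
ex,ey,ez=np.array([c,s,0]),np.array([-s,c,0]),np.array([0,0,1.])
def frame(tilt=30,turn=0):
    """tool frame leaning tilt deg from straight down, turned about its own z"""
    t=np.radians(tilt);z=np.sin(t)*ex-np.cos(t)*ez
    return R.from_matrix(np.c_[np.cross(ey,z),ey,z])*R.from_euler('z',turn,degrees=True)
def rel(grasp,back=0,tilt=30,turn=0):
    """shift (units of 100 mm) and turn (units of 45 deg), tool axes, to put the grasp point `back` mm short of grasp"""
    st=status.sense();q=st['ee_rot'];r0=R.from_quat(q[[1,2,3,0]]);T=frame(tilt,turn)
    p=np.array(grasp)-(155+back)*T.as_matrix()[:,2]
    print('t',round(st['time_s'],2),'J',st['joints'].round(2),'F',st['force'].round(1),'grip',round(st['grip_width'],2),round(st['grip_force'],1))
    print('gp',(st['eef_pos']+155*r0.as_matrix()[:,2]).round(1),'shift',(r0.inv().apply(p-st['eef_pos'])/100).round(3),'turn',((r0.inv()*T).as_rotvec()/(np.pi/4)).round(3))
BAR=[606,-147,221];PULL=[446,-204,89]
if __name__=='__main__': rel(*eval(sys.argv[1]))
E
python3 -c "from rel import *;rel(BAR,80)"
```

```text
t 0.1 J [ 1.12  0.31  1.5   0.    1.33 -0.22] F [-0.3 -0.3 -0.7] grip 1.0 0.0
gp [120.  510.9 249.2] shift [-5.106 -5.617 -0.198] turn [-0.094 -0.663 -0.345]
```

```bash

python3 -m crank '[[-0.4,-0.4,0,0,0,0,0],[-0.7,-0.8,0,0,0,0,0],[-0.7,-0.8,0,0,0,0,0]]'
python3 -m crank '[[-0.4,-0.4,0,0,0,0,0],[-0.7,-0.8,0,0,0,0,0],[-0.7,-0.8,0,0,0,0,0]]'
python3 -m crank '[[-0.4,-0.4,0,0,0,0,0],[-0.7,-0.8,0,0,0,0,0],[-0.7,-0.8,0,0,0,0,0]]'
python3 -m crank '[[-0.4,-0.4,0,0,0,0,0],[-0.7,-0.8,0,0,0,0,0],[-0.7,-0.8,0,0,0,0,0]]'
python3 -m crank '[[-0.4,-0.4,0,0,0,0,0],[-0.7,-0.8,0,0,0,0,0],[-0.7,-0.8,0,0,0,0,0]]'
python3 -m crank '[[-0.4,-0.4,0,0,0,0,0],[-0.7,-0.8,0,0,0,0,0],[-0.7,-0.8,0,0,0,0,0]]'
python3 -c "from rel import *;rel(BAR,80)"
```

```text
time_s: 0.4
eef_pos: [171.0, 414.4, 404.4]
ee_rot: [-0.0, 0.117, 0.993, -0.001]
force: [0.4, 0.0, -0.0]
grip_width: 0.997
grip_force: 0.0
time_s: 0.7
eef_pos: [221.1, 320.8, 404.7]
ee_rot: [0.0, 0.117, 0.993, -0.0]
force: [0.6, 0.4, -0.1]
grip_width: 0.999
grip_force: 0.0
time_s: 1.0
eef_pos: [271.3, 226.9, 404.8]
ee_rot: [0.0, 0.118, 0.993, -0.0]
force: [-0.0, 0.6, 0.2]
grip_width: 0.999
grip_force: 0.0
time_s: 1.3
eef_pos: [321.3, 133.0, 404.8]
ee_rot: [0.0, 0.118, 0.993, -0.0]
force: [-0.6, 1.1, 0.7]
grip_width: 1.0
grip_force: 0.0
time_s: 1.6
eef_pos: [371.1, 39.3, 404.6]
ee_rot: [0.0, 0.117, 0.993, -0.0]
force: [-0.0, 0.8, 0.7]
grip_width: 1.003
grip_force: 0.0
time_s: 1.9
eef_pos: [421.0, -54.2, 404.3]
ee_rot: [-0.0, 0.116, 0.993, -0.0]
force: [0.3, 0.2, 0.5]
grip_width: 0.998
grip_force: 0.0
t 1.9 J [-0.41  0.09  1.78 -0.    1.28 -1.74] F [0.3 0.2 0.5] grip 1.0 0.0
gp [421.  -54.2 249.3] shift [-0.885 -0.801 -0.202] turn [-0.093 -0.662 -0.348]
```

```bash

python3 -m crank '[[-0.2,-0.2,-0.1,-0.02,-0.16,-0.08,0],[-0.4,-0.4,-0.2,-0.05,-0.32,-0.17,0],[-0.7,-0.6,-0.2,-0.07,-0.48,-0.26,0],[-0.88,-0.8,-0.2,-0.09,-0.66,-0.35,0],[-0.88,-0.8,-0.2,-0.09,-0.66,-0.35,0],[-0.88,-0.8,-0.2,-0.09,-0.66,-0.35,0]]'
python3 - <<'E'
from rel import *
from rig import capture,camera_info
import cv2
rel(BAR,0)
p,d=capture('wrist');np.savez('w1.npz',p=p,d=d);cv2.imwrite('pics/w1.png',p[:,:,::-1])
from h import *
W=pts('wrist',d);g=(p.max(2).astype(int)-p.min(2)<30)
pz=-.5*ex+.866*ez;px=.866*ex+.5*ez
hh=(W-[636,-200,155.5])@pz
m=g&(hh>64)&(hh<84)&(abs(W[...,0]-606)<60)&(abs(W[...,1]+147)<40)&(d>0)
H=W[m];print(len(H),'len',np.ptp(H@px),'mid t',np.percentile(H@px,[1,99]).mean(),np.dot(BAR,px),'y',np.percentile(H@ey,[1,50,99]),np.dot(BAR,ey),'h',np.percentile(H@pz,98),np.dot(BAR,pz)+7)
print(proj('wrist',BAR))
E
```

```text
time_s: 2.5
eef_pos: [486.9, -148.8, 424.3]
ee_rot: [0.257, -0.024, 0.966, 0.006]
force: [-0.9, 0.7, -0.1]
grip_width: 0.999
grip_force: 0.0
t 2.5 J [-0.58  0.19  1.64  0.37  0.92 -2.37] F [-0.9  0.7 -0.1] grip 1.0 0.0
gp [ 563.8 -144.9  289.7] shift [-0.018 -0.04   0.805] turn [ 0.002 -0.005  0.004]
1725 len 63.49013689116396 mid t 627.0472047171935 628.7354780809914 y [-184.15848624 -177.27031474 -171.13260017] -175.30918342097684 h -98.32541451023052 -100.82616979272015
[[272.08695326 230.8537084 ]]
```

View pics/w1.png

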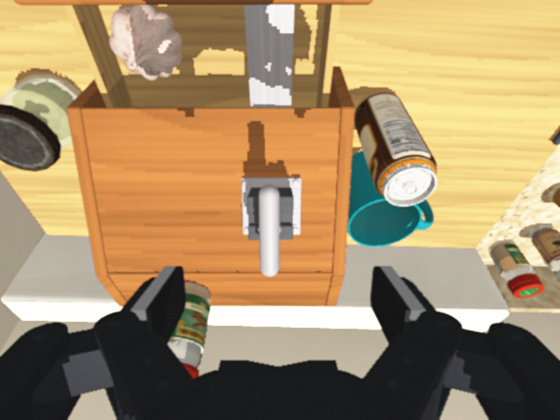

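```bash

python3 -m crank '[[-0.01,-0.03,0.3,0,0,0,0],[-0.02,-0.06,0.5,0,0,0,0],[-0.02,-0.06,0.65,0,0,0,0],[-0.02,-0.06,0.78,0,0,0,0],[-0.02,-0.06,0.78,0,0,0,0],[-0.02,-0.06,0.78,0,0,0,0]]'
python3 -m crank '[[0,0,0,0,0,0,0.5],[0,0,0,0,0,0,1],[0,0,0,0,0,0,1],[0,0,0,0,0,0,1],[0,0,0,0,0,0,1],[0,0,0,0,0,0,1],[0,0,0,0,0,0,1],[0,0,0,0,0,0,1]]' 70
python3 -c "from rel import *;rel(BAR,0)"
```

```text
time_s: 3.15
eef_pos: [527.4, -154.1, 358.5]
ee_rot: [0.258, -0.025, 0.966, 0.005]
force: [0.0, 0.9, -0.0]
grip_width: 1.0
grip_force: 0.0
time_s: 3.95
eef_pos: [527.2, -153.1, 358.5]
ee_rot: [0.257, -0.025, 0.966, 0.007]
force: [-5.0, 10.0, 5.3]
grip_width: 0.152
grip_force: 68.4
t 3.95 J [-0.54  0.33  1.62  0.41  0.78 -2.39] F [-5.  10.   5.3] grip 0.15 68.4
gp [ 604.2 -149.1  224. ] shift [0.003 0.024 0.036] turn [ 0.004 -0.004  0.005]
```

```bash

python3 -m crank '[[0,0.02,-0.05,0,0,0,1],[0,0.02,-0.1,0,0,0,1],[0,0.02,-0.2,0,0,0,1],[0,0.02,-0.3,0,0,0,1],[0,0.02,-0.36,0,0,0,1],[0,0.02,-0.36,0,0,0,1],[0,0.02,-0.36,0,0,0,1]]'
python3 -c "from rel import *;rel(BAR,35)"
```

```text
time_s: 4.65
eef_pos: [509.5, -153.2, 388.7]
ee_rot: [0.258, -0.024, 0.966, 0.005]
force: [9.2, -0.5, -7.3]
grip_width: 0.145
grip_force: 68.3
t 4.65 J [-0.56  0.27  1.63  0.39  0.84 -2.38] F [ 9.2 -0.5 -7.3] grip 0.14 68.3
gp [ 586.6 -149.7  254.3] shift [0.001 0.017 0.036] turn [-0.001 -0.003  0.004]
```

```bash

python3 -m crank '[[0,0,0,0,0,0.17,1],[0,0,0,0,0,0.34,1],[0,0,0,0,0,0.5,1],[0,0,0,0,0,0.67,1],[0,0,0,0,0,0.84,1],[0,0,0,0,0,1,1],[0,0,0,0,0,1,1]]'
python3 -c "from rel import *;rel(BAR,35,30,90)"
```

```text
time_s: 5.35
eef_pos: [509.5, -153.7, 388.4]
ee_rot: [0.236, 0.349, 0.901, 0.104]
force: [8.2, -3.1, -8.7]
grip_width: 0.147
grip_force: 68.3
t 5.35 J [-0.56  0.27  1.63  0.39  0.84 -1.59] F [ 8.2 -3.1 -8.7] grip 0.15 68.3
gp [ 586.6 -150.3  254. ] shift [0.015 0.015 0.033] turn [-0.004  0.001  0.999]
```

```bash

python3 -m crank '[[0,0,0,0,0,0.17,1],[0,0,0,0,0,0.34,1],[0,0,0,0,0,0.5,1],[0,0,0,0,0,0.67,1],[0,0,0,0,0,0.84,1],[0,0,0,0,0,1,1],[0,0,0,0,0,1,1]]'
python3 -m crank '[[0,0,0.04,0,0,0,1],[0,0,0.08,0,0,0,1],[0,0,0.1,0,0,0,1],[0,0,0.1,0,0,0,1]]'
python3 -c "from rel import *;rel(BAR,25,30,90)"
```

```text
time_s: 6.05
eef_pos: [509.3, -153.8, 388.1]
ee_rot: [0.178, 0.667, 0.699, 0.185]
force: [6.7, -4.9, -10.2]
grip_width: 0.151
grip_force: 68.3
time_s: 6.45
eef_pos: [514.1, -153.6, 379.9]
ee_rot: [0.178, 0.666, 0.7, 0.185]
force: [0.4, -5.0, -7.3]
grip_width: 0.145
grip_force: 69.5
t 6.45 J [-0.55  0.29  1.63  0.39  0.82 -0.81] F [ 0.4 -5.  -7.3] grip 0.14 69.5
gp [ 591.  -150.3  245.4] shift [0.023 0.003 0.036] turn [-0.005  0.002  0.004]
```

```bash

python3 -m crank '[[0.01,0,0.02,0,0,0,1],[0.02,0,0.03,0,0,0,1],[0.02,0,0.03,0,0,0,1]]'
python3 -c "from rel import *;rel(BAR,25,30,90)"
python3 -m crank '[[0,0,0,0,0,0,0.5],[0,0,0,0,0,0,0],[0,0,0,0,0,0,0],[0,0,0,0,0,0,0],[0,0,0,0,0,0,0],[0,0,-0.2,0,0,0,0],[0,0,-0.5,0,0,0,0],[0,0,-0.8,0,0,0,0],[0,0,-0.8,0,0,0,0]]'
python3 - <<'E'
from rel import *
from rig import capture
import cv2
rel(PULL,60)
p,d=capture('wrist');np.savez('w2.npz',p=p,d=d);cv2.imwrite('pics/w2.png',p[:,:,::-1])
E
```

```text
time_s: 6.75
eef_pos: [514.5, -152.7, 379.5]
ee_rot: [0.18, 0.666, 0.7, 0.183]
force: [-25.9, -13.3, 12.5]
grip_width: 0.143
grip_force: 72.9
t 6.75 J [-0.55  0.29  1.63  0.39  0.82 -0.81] F [-25.9 -13.3  12.5] grip 0.14 72.9
gp [ 591.5 -150.   245. ] shift [0.014 0.001 0.031] turn [-0.004  0.008  0.007]
time_s: 7.65
eef_pos: [475.2, -152.7, 450.9]
ee_rot: [0.182, 0.665, 0.7, 0.186]
force: [-0.2, 0.0, -0.4]
grip_width: 0.996
grip_force: 0.0
t 7.65 J [-0.6   0.14  1.62  0.37  0.97 -0.79] F [-0.2  0.  -0.4] grip 1.0 0.0
gp [ 553.  -149.7  316.9] shift [-0.485 -2.088  0.822] turn [-1.000e-03  7.000e-03 -1.993e+00]
```

View pics/w2.png

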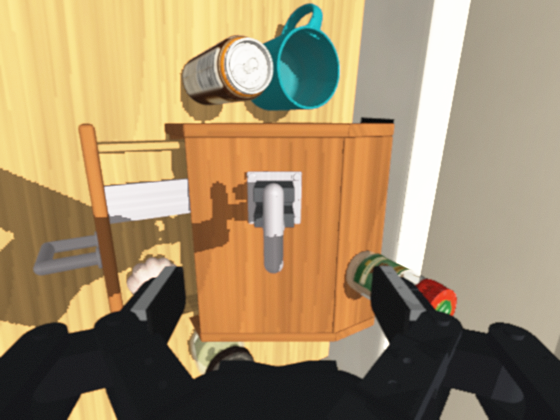

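The wrist view shows the bar now level across the chest (col 273, rows 190–270), parked in the notch, and the drawer still open with the pull at (68,255). Next I turn on to the mirrored grasp and head for the pull.

```bash

python3 -m crank '[[0,0,0,0,0,0.17,0],[0,0.2,0,0,0,0.34,0],[0,0.2,0,0,0,0.5,0],[0,0.2,0,0,0,0.67,0],[0,0.2,0,0,0,0.84,0],[0,0.2,0,0,0,1,0]]' >/dev/null
python3 -m crank '[[0,0,0,0,0,0.17,0],[0,0,0,0,0,0.34,0],[0,0,0,0,0,0.5,0],[0,0,0,0,0,0.67,0],[0,0,0,0,0,0.84,0],[0,0,0,0,0,1,0],[0,0,0,0,0,1,0]]' 
python3 - <<'E'
from rel import *
from h import *
rel(PULL,150,30,180)
# parked pin height, w2 was taken at turn 90 pose: use side camera now
from rig import capture
for n in('side','top'):
    p,d=capture(n);W=pts(n,d);g=(p.max(2).astype(int)-p.min(2)<30)
    pz=-.5*ex+.866*ez
    hh=(W-[636,-200,155.5])@pz
    m=g&(d>0)&(hh>85)&(hh<112)&(abs((W-BAR)@ey)<45)&(abs((W-BAR)@ex+10)<25)
    H=W[m];print(n,len(H),'h',np.percentile(hh[m],[50,97]) if len(H) else 0,'yspan',np.ptp(H@ey) if len(H) else 0)
E
```

```text
time_s: 9.0
eef_pos: [493.6, -151.8, 456.0]
ee_rot: [-0.006, 0.966, 0.024, 0.257]
force: [-0.6, -0.1, -0.1]
grip_width: 1.0
grip_force: 0.0
t 9.0 J [-0.57  0.18  1.56  0.35  0.99  0.82] F [-0.6 -0.1 -0.1] grip 1.0 0.0
gp [ 570.5 -148.1  321.5] shift [-2.27   0.494 -0.113] turn [-0.001  0.005  0.003]
side 90 h [100.20750283 103.26039635] yspan 58.607130623291766
top 106 h [100.40002866 103.95947362] yspan 37.20204878510097
```

```bash

python3 -m crank '[[-0.4,0.1,0,0,0,0,0],[-0.75,0.16,-0.04,0,0,0,0],[-0.75,0.16,-0.04,0,0,0,0]]' >/dev/null
python3 -m crank '[[-0.4,0.1,0,0,0,0,0],[-0.75,0.16,-0.04,0,0,0,0],[-0.75,0.16,-0.04,0,0,0,0]]' >/dev/null
python3 -m crank '[[-0.4,0.1,0,0,0,0,0],[-0.75,0.16,-0.04,0,0,0,0],[-0.75,0.16,-0.04,0,0,0,0],[-0.75,0.16,-0.04,0,0,0,0]]'
python3 - <<'E'
from rel import *
from h import *
from rig import capture
import cv2
rel(PULL,0,30,180)
p,d=capture('wrist');cv2.imwrite('pics/w3.png',p[:,:,::-1])
W=pts('wrist',d);g=(p.max(2).astype(int)-p.min(2)<35)
m=g&(d>0)&(W[...,2]>55)&(W[...,2]<125)&(abs(W[...,0]-450)<35)&(abs(W[...,1]+204)<30)
H=W[m];print(len(H));print(np.percentile(H@ex,[1,5,50,95]),np.dot(PULL,ex),np.percentile(H@ey,[2,50,98]),np.dot(PULL,ey),np.percentile(H[:,2],[2,98]))
print(proj('wrist',PULL))
E
```

```text
time_s: 10.1
eef_pos: [295.4, -210.6, 356.5]
ee_rot: [-0.004, 0.966, 0.024, 0.258]
force: [0.1, -0.3, 0.1]
grip_width: 0.998
grip_force: 0.0
t 10.1 J [-1.05 -0.06  2.1   0.58  0.94  0.16] F [ 0.1 -0.3  0.1] grip 1.0 0.0
gp [ 372.6 -207.4  222.2] shift [-3.00e-02  1.00e-03  1.52e+00] turn [0.003 0.002 0.005]
961
[425.91913282 426.19624835 448.76278336 474.10970339] 435.92301326619577 [-234.07232817 -227.81215621 -220.00097482] -224.72900681692198 [ 61.30354442 115.65451827]
[[277.21363879 207.60679586]]
```

View pics/w3.png

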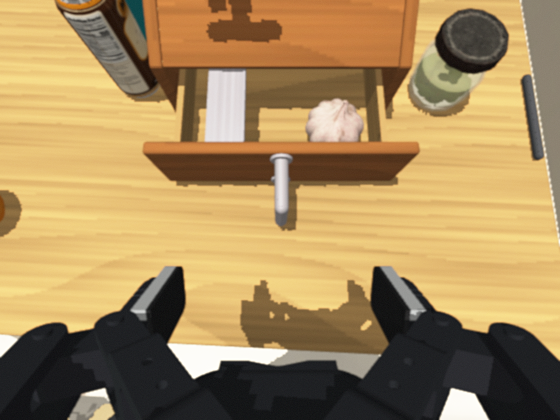

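The wrist view shows the pull from (281,158) to (281,225), midway between the open fingers. Its measured front face puts the axis about 4 mm closer to me, so I correct for that, grip it and push.

```bash

python3 -m crank '[[-0.03,0.01,0.4,0,0,0,0],[-0.06,0.02,0.8,0,0,0,0],[-0.06,0.02,0.8,0,0,0,0]]'
python3 -m crank '[[0,0,0.3,0,0,0,0],[0,0,0.6,0,0,0,0],[0,0,0.7,0,0,0,0],[0,0,0.7,0,0,0,0]]'
python3 -m crank '[[0,0,0,0,0,0,0.5],[0,0,0,0,0,0,1],[0,0,0,0,0,0,1],[0,0,0,0,0,0,1],[0,0,0,0,0,0,1],[0,0,0,0,0,0,1],[0,0,0,0,0,0,1],[0,0,0,0,0,0,1]]' 70
python3 -c "from rel import *;rel(PULL,0,30,180)"
```

```text
time_s: 10.45
eef_pos: [331.1, -209.7, 280.5]
ee_rot: [-0.008, 0.966, 0.025, 0.256]
force: [0.4, -0.0, 1.5]
grip_width: 1.001
grip_force: 0.0
time_s: 10.85
eef_pos: [365.0, -208.9, 223.3]
ee_rot: [-0.006, 0.966, 0.025, 0.258]
force: [0.8, 1.3, -0.4]
grip_width: 0.997
grip_force: 0.0
time_s: 11.65
eef_pos: [364.5, -210.1, 223.3]
ee_rot: [-0.003, 0.966, 0.023, 0.258]
force: [-0.6, -8.3, -0.8]
grip_width: 0.118
grip_force: 68.4
t 11.65 J [-0.88  0.31  2.11  0.86  0.55 -0.07] F [-0.6 -8.3 -0.8] grip 0.12 68.4
gp [ 441.8 -207.3   89. ] shift [ 0.036 -0.023  0.021] turn [0.007 0.001 0.004]
```

```bash

python3 -m crank '[[0.09,0.02,0.05,0,0,0,1],[0.17,0.02,0.1,0,0,0,1],[0.26,0.02,0.15,0,0,0,1],[0.35,0.02,0.2,0,0,0,1],[0.43,0.02,0.25,0,0,0,1],[0.48,0.02,0.28,0,0,0,1],[0.52,0.02,0.3,0,0,0,1],[0.52,0.02,0.3,0,0,0,1]]'
python3 -c "from rel import *;rel([510,-203,89],0,30,180)"
```

```text
time_s: 12.45
eef_pos: [425.0, -207.8, 223.2]
ee_rot: [-0.005, 0.966, 0.025, 0.258]
force: [-0.1, 2.6, 6.1]
grip_width: 0.122
grip_force: 68.9
t 12.45 J [-0.77  0.4   1.96  0.79  0.54  0.11] F [-0.1  2.6  6.1] grip 0.12 68.9
gp [ 502.3 -204.3   88.9] shift [ 0.066 -0.008  0.038] turn [0.001 0.001 0.005]
```

Moved 60 mm freely. I'll continue in small steps until the stop.

```bash

python3 -m crank '[[0.03,0,0.02,0,0,0,1],[0.05,0,0.03,0,0,0,1],[0.05,0,0.03,0,0,0,1]]'
python3 -m crank '[[0.02,0,0.01,0,0,0,1],[0.035,0,0.02,0,0,0,1],[0.035,0,0.02,0,0,0,1]]'
python3 -c "from rel import *;rel([510,-203,89],0,30,180)"
```

```text
time_s: 12.75
eef_pos: [430.6, -207.6, 223.2]
ee_rot: [-0.005, 0.966, 0.025, 0.258]
force: [0.7, 3.6, 7.3]
grip_width: 0.12
grip_force: 69.1
time_s: 13.05
eef_pos: [434.6, -207.4, 223.2]
ee_rot: [-0.005, 0.966, 0.025, 0.258]
force: [1.2, 4.0, 6.9]
grip_width: 0.122
grip_force: 69.1
t 13.05 J [-0.75  0.42  1.94  0.77  0.54  0.14] F [1.2 4.  6.9] grip 0.12 69.1
gp [ 511.9 -203.8   88.9] shift [-0.017 -0.008 -0.01 ] turn [0.001 0.001 0.005]
```

```bash

python3 -m crank '[[0.01,0,0.007,0,0,0,1],[0.02,0,0.01,0,0,0,1],[0.02,0,0.01,0,0,0,1]]'
python3 -m crank '[[0.01,0,0.007,0,0,0,1],[0.02,0,0.01,0,0,0,1],[0.02,0,0.01,0,0,0,1]]'
python3 -m crank '[[0.01,0,0.007,0,0,0,1],[0.02,0,0.01,0,0,0,1],[0.02,0,0.01,0,0,0,1]]'
```

```text
time_s: 13.35
eef_pos: [435.8, -207.3, 223.2]
ee_rot: [-0.005, 0.966, 0.025, 0.258]
force: [-17.3, 2.2, 16.9]
grip_width: 0.121
grip_force: 71.6
time_s: 13.65
eef_pos: [436.4, -207.3, 223.4]
ee_rot: [-0.005, 0.966, 0.025, 0.256]
force: [-49.9, 0.3, 35.4]
grip_width: 0.125
grip_force: 75.6
time_s: 13.95
eef_pos: [437.7, -207.2, 223.2]
ee_rot: [-0.005, 0.967, 0.025, 0.255]
force: [-63.2, -2.0, 41.1]
grip_width: 0.121
grip_force: 78.9
```

Home on the stop. I relax the push, release, and retreat.

```bash

python3 -m crank '[[-0.02,0,-0.01,0,0,0,1],[-0.035,0,-0.02,0,0,0,1],[-0.035,0,-0.02,0,0,0,1]]'
python3 -m crank '[[0,0,0,0,0,0,0.5],[0,0,0,0,0,0,0],[0,0,0,0,0,0,0],[0,0,0,0,0,0,0],[0,0,0,0,0,0,0],[0,0,-0.1,0,0,0,0],[0,0,-0.4,0,0,0,0],[0,0,-0.8,0,0,0,0]]'
python3 -m crank '[[0,0,-0.4,0,0,0,0],[0,0,-0.8,0,0,0,0],[0,0,-0.8,0,0,0,0]]' >/dev/null
python3 - <<'E'
from rel import *
from h import *
from rig import capture
import cv2
rel([BAR[0],BAR[1],BAR[2]],110,30,180)
p,d=capture('wrist');cv2.imwrite('pics/w4.png',p[:,:,::-1])
E
```

```text
time_s: 14.25
eef_pos: [436.7, -207.3, 223.0]
ee_rot: [-0.005, 0.966, 0.025, 0.258]
force: [-9.4, 2.8, 7.0]
grip_width: 0.122
grip_force: 71.7
time_s: 15.05
eef_pos: [396.4, -208.9, 292.6]
ee_rot: [-0.006, 0.966, 0.024, 0.257]
force: [1.5, -1.1, 1.4]
grip_width: 1.0
grip_force: 0.0
t 15.35 J [-0.9   0.04  1.97  0.55  0.88  0.31] F [-0.2 -0.  -0.5] grip 1.0 0.0
gp [ 433.8 -208.6  231.9] shift [ 1.467 -0.513 -0.132] turn [ 0.01  -0.003  0.007]
```

View pics/w4.png

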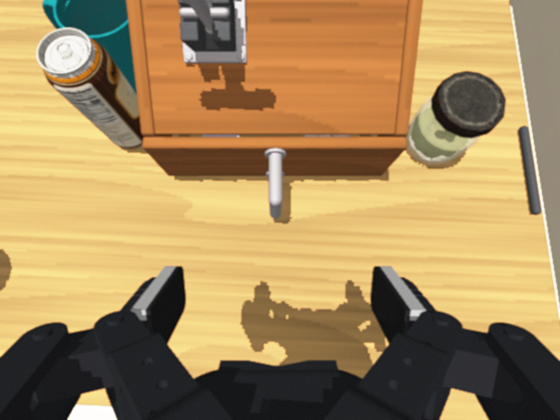

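The drawer front is flush against the carcass (row 140), and the can and jar are untouched. Back to the pin.

```bash

python3 -m crank '[[0.35,-0.12,-0.1,0,0,0,0],[0.73,-0.26,-0.1,0,0,0,0],[0.73,-0.26,-0.1,0,0,0,0]]' >/dev/null
python3 -m crank '[[0.35,-0.12,-0.02,0,0,0,0],[0.73,-0.26,-0.03,0,0,0,0],[0.73,-0.26,-0.03,0,0,0,0]]' >/dev/null
python3 -m crank '[[0,0,0,0,0,-0.17,0],[0,0,0,0,0,-0.34,0],[0,0,0,0,0,-0.5,0],[0,0,0,0,0,-0.67,0],[0,0,0,0,0,-0.84,0],[0,0,0,0,0,-1,0]]' >/dev/null
python3 -m crank '[[0,0,0,0,0,-0.17,0],[0,0,0,0,0,-0.34,0],[0,0,0,0,0,-0.5,0],[0,0,0,0,0,-0.67,0],[0,0,0,0,0,-0.84,0],[0,0,0,0,0,-1,0],[0,0,0,0,0,-1,0]]' >/dev/null
python3 - <<'E'
from rel import *
rel([591.3,-149.5,245],0,30,90)
from rig import capture
from h import *
pz=-.5*ex+.866*ez;px=.866*ex+.5*ez
p,d=capture('wrist');W=pts('wrist',d);hh=(W-[636,-200,155.5])@pz
m=(p.max(2).astype(int)-p.min(2)<35)&(d>0)&(hh>85)&(hh<112)&(abs((W-BAR)@ey)<45)&(abs((W-BAR)@ex+10)<25)
H=W[m];print(len(H),'h',np.percentile(hh[m],97),'y',np.percentile(H@ey,[1,99]),np.dot(BAR,ey),'px',np.percentile(H@px,[3,97]),np.dot([591.3,-149.5,245],px))
E
```

```text
t 17.3 J [-0.6   0.15  1.63  0.37  0.97 -0.8 ] F [-0.4  0.8 -0.3] grip 1.0 0.0
gp [ 551.1 -149.5  309.4] shift [-0.019  0.022  0.759] turn [-0.006 -0.     0.005]
1728 h 104.49641451731809 y [-206.02741945 -145.47558782] -175.30918342097684 px [622.4969455  635.17813991] 627.9176184574386
```

```bash

python3 -m crank '[[-0.02,0.02,0.3,0,0,0,0],[-0.02,0.02,0.55,0,0,0,0],[-0.02,0.02,0.76,0,0,0,0],[-0.02,0.02,0.76,0,0,0,0],[-0.02,0.02,0.76,0,0,0,0]]'
python3 -m crank '[[0,0,0,0,0,0,0.5],[0,0,0,0,0,0,1],[0,0,0,0,0,0,1],[0,0,0,0,0,0,1],[0,0,0,0,0,0,1],[0,0,0,0,0,0,1],[0,0,0,0,0,0,1],[0,0,0,0,0,0,1]]' 70
python3 -m crank '[[0,0,-0.03,0,0,0,1],[0,0,-0.06,0,0,0,1],[0,0,-0.1,0,0,0,1],[0,0,-0.1,0,0,0,1],[0,0,-0.1,0,0,0,1]]'
```

```text
time_s: 17.85
eef_pos: [514.1, -153.1, 380.6]
ee_rot: [0.178, 0.666, 0.7, 0.186]
force: [1.1, 0.6, 1.2]
grip_width: 1.0
grip_force: 0.0
time_s: 18.65
eef_pos: [513.8, -153.1, 380.7]
ee_rot: [0.178, 0.666, 0.701, 0.185]
force: [-9.2, -1.0, 4.6]
grip_width: 0.146
grip_force: 68.8
time_s: 19.15
eef_pos: [509.3, -153.3, 388.3]
ee_rot: [0.178, 0.666, 0.7, 0.185]
force: [2.9, -3.3, -12.1]
grip_width: 0.14
grip_force: 68.4
```

```bash

python3 -m crank '[[0,0,0,0,0,-0.17,1],[0,0,0,0,0,-0.34,1],[0,0,0,0,0,-0.5,1],[0,0,0,0,0,-0.67,1],[0,0,0,0,0,-0.84,1],[0,0,0,0,0,-1,1],[0,0,0,0,0,-1,1]]'
python3 -m crank '[[0,0,0,0,0,-0.17,1],[0,0,0,0,0,-0.34,1],[0,0,0,0,0,-0.5,1],[0,0,0,0,0,-0.67,1],[0,0,0,0,0,-0.84,1],[0,0,0,0,0,-1,1],[0,0,0,0,0,-1,1]]'
python3 -c "from rel import *;rel([604.2,-148.5,224],0)"
```

```text
time_s: 19.85
eef_pos: [509.3, -153.3, 388.4]
ee_rot: [0.235, 0.347, 0.902, 0.103]
force: [1.7, -3.9, -12.8]
grip_width: 0.146
grip_force: 68.3
time_s: 20.55
eef_pos: [509.2, -153.3, 388.6]
ee_rot: [0.257, -0.023, 0.966, 0.006]
force: [0.2, -3.2, -12.5]
grip_width: 0.144
grip_force: 68.3
t 20.55 J [-0.56  0.27  1.63  0.39  0.84 -2.38] F [  0.2  -3.2 -12.5] grip 0.14 68.3
gp [ 586.1 -149.7  254. ] shift [-0.002  0.003  0.351] turn [-0.    -0.005  0.002]
```

```bash

python3 -m crank '[[0,0,0.08,0,0,0,1],[0,0,0.16,0,0,0,1],[0,0,0.24,0,0,0,1],[0,0,0.3,0,0,0,1],[0,0,0.33,0,0,0,1],[0,0,0.33,0,0,0,1]]'
python3 -c "from rel import *;rel([604.2,-148.5,224],0)"
```

```text
time_s: 21.15
eef_pos: [525.9, -152.4, 359.8]
ee_rot: [0.257, -0.024, 0.966, 0.006]
force: [-5.8, -2.6, -11.0]
grip_width: 0.146
grip_force: 69.3
t 21.15 J [-0.54  0.33  1.63  0.4   0.78 -2.39] F [ -5.8  -2.6 -11. ] grip 0.15 69.3
gp [ 602.8 -148.8  225.3] shift [0.    0.003 0.018] turn [ 0.    -0.005  0.003]
```

```bash

python3 -m crank '[[0,0,0,0,0,0,0.5],[0,0,0,0,0,0,0],[0,0,0,0,0,0,0],[0,0,0,0,0,0,0],[0,0,0,0,0,0,0],[0,0,-0.2,0,0,0,0],[0,0,-0.5,0,0,0,0],[0,0,-0.9,0,0,0,0],[0,0,-0.9,0,0,0,0]]'
python3 - <<'E'
from rel import *
from rig import capture
from h import *
rel([512.5,-206,89],150)
import cv2
pz=-.5*ex+.866*ez;px=.866*ex+.5*ez
old=np.load('w1.npz')
for n in('wrist','side','top'):
  p,d=capture(n);W=pts(n,d);hh=(W-[636,-200,155.5])@pz
  m=(p.max(2).astype(int)-p.min(2)<35)&(d>0)&(hh>55)&(hh<112)&(abs((W-BAR)@ey)<25)&(abs((W-BAR)@ex)<45)
  H=W[m];print(n,len(H),'h',np.percentile(hh[m],[50,97]),'px',np.percentile(H@px,[2,98]))
  if n=='wrist':cv2.imwrite('pics/w5.png',p[:,:,::-1])
E
```

```text
time_s: 22.05
eef_pos: [480.0, -154.5, 443.5]
ee_rot: [0.261, -0.025, 0.965, 0.003]
force: [-0.1, -0.5, 0.5]
grip_width: 0.999
grip_force: 0.0
t 22.05 J [-0.59  0.16  1.62  0.37  0.96 -2.37] F [-0.1 -0.5  0.5] grip 1.0 0.0
gp [ 558.1 -151.7  309.7] shift [ 1.516 -0.521  0.165] turn [-0.007  0.006  0.007]
wrist 1502 h [75.31480052 77.17651916] px [595.81950623 655.02590653]
side 170 h [72.84706469 78.3141232 ] px [598.96730612 657.94296638]
top 86 h [75.05595161 78.48535519] px [597.45935508 659.08711461]
```

View pics/w5.png

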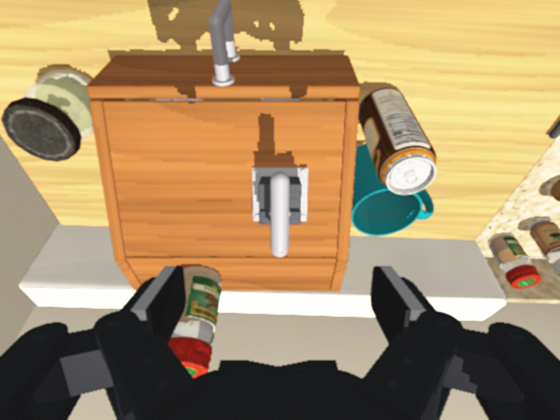

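The pin is fully in (bar top 77 mm above the slope) with the bar up and down the slope at (280,215), and the drawer is shut. Now I turn to the mirrored grasp for the tug.

```bash

python3 -m crank '[[0,0,0,0,0,0.17,0],[0,0,0,0,0,0.34,0],[0,0,0,0,0,0.5,0],[0,0,0,0,0,0.67,0],[0,0,0,0,0,0.84,0],[0,0,0,0,0,1,0]]' >/dev/null
python3 -m crank '[[0,0,0,0,0,0.17,0],[0,0,0,0,0,0.34,0],[0,0,0,0,0,0.5,0],[0,0,0,0,0,0.67,0],[0,0,0,0,0,0.84,0],[0,0,0,0,0,1,0]]' >/dev/null
python3 -m crank '[[0,0,0,0,0,0.17,0],[0,0,0,0,0,0.34,0],[0,0,0,0,0,0.5,0],[0,0,0,0,0,0.67,0],[0,0,0,0,0,0.84,0],[0,0,0,0,0,1,0]]' >/dev/null
python3 -m crank '[[0,0,0,0,0,0.17,0],[0,0,0,0,0,0.34,0],[0,0,0,0,0,0.5,0],[0,0,0,0,0,0.67,0],[0,0,0,0,0,0.84,0],[0,0,0,0,0,1,0]]' >/dev/null
python3 -m crank '[[-0.4,0.1,0,0,0,0,0],[-0.76,0.26,0.08,0,0,0,0],[-0.76,0.26,0.08,0,0,0,0]]' >/dev/null
python3 -m crank '[[-0.4,0.1,0,0,0,0,0],[-0.76,0.26,0.08,0,0,0,0],[-0.76,0.26,0.08,0,0,0,0],[-0.76,0.26,0.08,0,0,0,0]]'
python3 -c "from rel import *;rel([512.5,-204,89],0,30,180)"
```

```text
time_s: 25.3
eef_pos: [360.4, -213.2, 349.2]
ee_rot: [-0.005, 0.966, 0.024, 0.258]
force: [0.7, 1.3, -0.2]
grip_width: 1.001
grip_force: 0.0
t 25.3 J [-0.9   0.08  1.98  0.57  0.85  0.29] F [ 0.7  1.3 -0.2] grip 1.0 0.0
gp [ 437.5 -209.6  214.8] shift [ 0.022 -0.021  1.465] turn [0.001 0.003 0.003]
```

```bash

python3 -m crank '[[0.02,-0.02,0.4,0,0,0,0],[0.02,-0.02,0.8,0,0,0,0],[0.02,-0.02,0.8,0,0,0,0]]'
python3 -m crank '[[0,0,0.3,0,0,0,0],[0,0,0.6,0,0,0,0],[0,0,0.66,0,0,0,0],[0,0,0.66,0,0,0,0]]'
python3 -m crank '[[0,0,0,0,0,0,0.5],[0,0,0,0,0,0,1],[0,0,0,0,0,0,1],[0,0,0,0,0,0,1],[0,0,0,0,0,0,1],[0,0,0,0,0,0,1],[0,0,0,0,0,0,1],[0,0,0,0,0,0,1]]' 80
python3 -c "from rel import *;rel([512.5,-204,89],0,30,180)"
```

```text
time_s: 25.6
eef_pos: [403.1, -207.8, 277.7]
ee_rot: [-0.008, 0.966, 0.025, 0.256]
force: [-0.3, -0.7, 0.5]
grip_width: 1.003
grip_force: 0.0
time_s: 26.0
eef_pos: [434.8, -207.3, 224.4]
ee_rot: [-0.005, 0.966, 0.025, 0.258]
force: [-0.1, 0.1, 1.5]
grip_width: 0.997
grip_force: 0.0
time_s: 26.8
eef_pos: [434.1, -207.4, 224.0]
ee_rot: [-0.005, 0.966, 0.024, 0.258]
force: [-5.3, 1.9, 6.8]
grip_width: 0.118
grip_force: 77.9
t 26.8 J [-0.75  0.41  1.94  0.77  0.54  0.14] F [-5.3  1.9  6.8] grip 0.12 77.9
gp [ 511.2 -203.8   89.7] shift [0.005 0.003 0.012] turn [0.    0.002 0.005]
```

```bash

python3 -m crank '[[-0.03,0,-0.02,0,0,0,1],[-0.05,0,-0.03,0,0,0,1],[-0.05,0,-0.03,0,0,0,1]]'
python3 -m crank '[[-0.01,0,-0.006,0,0,0,1],[-0.02,0,-0.01,0,0,0,1],[-0.02,0,-0.01,0,0,0,1]]'
```

```text
time_s: 27.1
eef_pos: [428.2, -207.7, 224.0]
ee_rot: [-0.005, 0.966, 0.024, 0.258]
force: [-1.4, 2.5, 6.3]
grip_width: 0.124
grip_force: 78.1
time_s: 27.4
eef_pos: [426.6, -207.8, 224.0]
ee_rot: [-0.005, 0.966, 0.024, 0.258]
force: [8.5, 3.9, 2.0]
grip_width: 0.115
grip_force: 77.9
```

```bash

python3 -m crank '[[-0.01,0,-0.006,0,0,0,1],[-0.02,0,-0.01,0,0,0,1],[-0.02,0,-0.01,0,0,0,1],[-0.02,0,-0.01,0,0,0,1]]'
python3 -m crank '[[-0.005,0,-0.003,0,0,0,1],[-0.01,0,-0.006,0,0,0,1],[-0.01,0,-0.006,0,0,0,1],[-0.01,0,-0.006,0,0,0,1]]'
```

```text
time_s: 27.8
eef_pos: [425.2, -207.8, 224.0]
ee_rot: [-0.005, 0.966, 0.024, 0.259]
force: [24.0, 4.1, -6.6]
grip_width: 0.115
grip_force: 77.8
time_s: 28.2
eef_pos: [424.5, -207.9, 224.0]
ee_rot: [-0.005, 0.965, 0.024, 0.26]
force: [34.7, 5.7, -11.8]
grip_width: 0.116
grip_force: 77.6
```

The pin holds: 35 N of tug met only the 6 mm of play plus compliance. Now I press it home again and let go.

```bash

python3 -m crank '[[0.04,0,0.02,0,0,0,1],[0.08,0,0.045,0,0,0,1],[0.11,0,0.064,0,0,0,1],[0.12,0,0.07,0,0,0,1],[0.12,0,0.07,0,0,0,1]]'
python3 -m crank '[[0.01,0,0.006,0,0,0,1],[0.02,0,0.01,0,0,0,1],[0.02,0,0.01,0,0,0,1]]'
```

```text
time_s: 28.7
eef_pos: [434.7, -207.4, 224.1]
ee_rot: [-0.005, 0.966, 0.025, 0.257]
force: [-44.3, 2.0, 33.7]
grip_width: 0.117
grip_force: 88.4
time_s: 29.0
eef_pos: [435.2, -207.3, 224.2]
ee_rot: [-0.005, 0.967, 0.025, 0.255]
force: [-75.5, 0.5, 52.3]
grip_width: 0.117
grip_force: 92.5
```

```bash

python3 -m crank '[[-0.02,0,-0.01,0,0,0,1],[-0.035,0,-0.02,0,0,0,1],[-0.035,0,-0.02,0,0,0,1]]'
python3 -m crank '[[0,0,0,0,0,0,0.5],[0,0,0,0,0,0,0],[0,0,0,0,0,0,0],[0,0,0,0,0,0,0],[0,0,0,0,0,0,0],[0,0,-0.1,0,0,0,0],[0,0,-0.4,0,0,0,0],[0,0,-0.8,0,0,0,0],[0,0,-0.8,0,0,0,0]]'
python3 -m crank '[[0,0,-0.4,0,0,0,0],[0,0,-0.8,0,0,0,0],[0,0,-0.8,0,0,0,0],[0,0,-0.8,0,0,0,0],[0,0,-0.8,0,0,0,0]]'
python3 - <<'E'
from rig import capture
from h import *
p,d=capture('wrist');q,_=capture('top')
cv2.imwrite('pics/end.png',np.hstack([p,q])[:,:,::-1][:, :, :].copy() if 0 else cv2.resize(np.hstack([p,q]),(800,300),interpolation=3)[:,:,::-1])
E
```

```text
time_s: 29.3
eef_pos: [434.2, -207.4, 224.0]
ee_rot: [-0.005, 0.966, 0.024, 0.258]
force: [-15.1, 4.5, 16.5]
grip_width: 0.118
grip_force: 83.7
time_s: 30.2
eef_pos: [394.1, -209.6, 296.8]
ee_rot: [-0.003, 0.965, 0.025, 0.26]
force: [1.0, -0.4, -0.1]
grip_width: 0.998
grip_force: 0.0
time_s: 30.7
eef_pos: [355.3, -210.9, 361.3]
ee_rot: [-0.006, 0.966, 0.024, 0.257]
force: [0.8, -0.4, -0.2]
grip_width: 0.997
grip_force: 0.0
```

View pics/end.png

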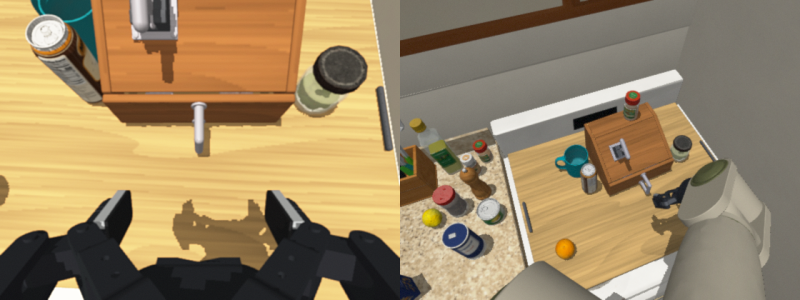

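The final view shows the drawer flush (left panel, row 97), the pin's bar along the slope, all the jars standing where they were, and the gripper clear.

```bash
python3 -c "from rig import ticket;print(ticket.finish_job())"
```

```text
the job is handed in; nothing more can be done
None
```

The job is handed in at about 31 s: the drawer is home, the pin is back in and held against a 35 N tug with only its play showing, the drawer was pressed home again, and the items around the chest are still in place.

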